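Lock a support post with its jam nut

TASK

One of the two threaded support posts on the bench carries a second nut with a cross bar above its height nut. Run this jam nut down (clockwise seen from above) onto the washer of the height nut and tighten it to about 0.45 N m (some 9 N near the end of its bar), so that it stays locked when you let go. The height nut must not turn along with it; leave the other post and the things around alone.

Things in the scene. Friction and masses are not known exactly. Their poses are not given: they have to be found in the camera images.
- post: the post to be locked, fixed to the bench: a round aluminium foot of 90 mm diameter and 10 mm high (a boss in its middle up to 24 mm), with an upright steel stud of 16 mm diameter whose tip is 131 mm above the bench. Right-hand thread. Origin: centre of the foot's underside, z up along the stud. The foot does not move
- jam_nut: steel T-bar nut on that stud, 37 mm high: flange (43 mm wide, 5 mm high), neck (35 mm wide) up to 19 mm, then a block 36 (x) x 32 (y) mm to grip; from it a bar 12 mm wide, 21 to 35 mm up, runs to 66 mm on either side along its x. Origin: centre of the underside, 1.5 to 3.5 mm above the washer at first; z up. Bound to the thread: sinks 5 mm a turn clockwise; free until it meets the washer
- height_nut_corner (a point): a corner of the height nut's hexagon, at half its thickness, 26.6 mm from the stud's axis. The washer (35 mm diameter) has its top 10.5 mm above this point. The height nut is held on its thread by friction only (0.65 N m)
- height_nut: the wide flat hexagonal lower nut, 46 mm across flats, 13 mm thick, with a dark washer on top. Origin: centre of its underside, z up. Once the jam nut bears on the washer, its torque climbs over about a radian to 0.45 N m; from 0.3 N m (25 N on the washer) it counts as locked and does not spring back; at about 0.7 N m the height nut begins to turn with it
- post_bare: the other post, of the same shape and fixed too, which bears a flat height nut only and no tall nut; to be left alone. Origin: centre of the foot's underside
- beaker: bystander: low glass beaker, 51 x 49 x 58 mm, standing loose on the bench; origin: centre of its underside
- slide_box: bystander: flat box, 101 x 39 x 22 mm, lying loose on the bench; origin: centre of its underside
- puck: bystander: black disc, 68 mm diameter, 20 mm high, loose on the bench; origin: centre of its underside
- brick: bystander: black power brick, 48 x 110 x 31 mm, loose on the bench; origin: centre of its underside
Things that resemble listed ones, but are neither listed nor needed, are in the scene too. Leave any blue look-alike of the post alone.

How it is judged:
By the outcome, as a careful person would: the job done as asked, in the order asked, and still so for the second after the job is handed in, with the robot touching nothing.
It also fails if it takes over 72 s, if anything falls off the work surface, if the arm or the gripper's body presses on something with over 40 N, if the wrist force passes 120 N, or if a joint passes its speed limit or range.

ROBOT

A 6-joint arm with a two-finger parallel gripper is mounted at the origin on a cart in front of the work surface, level with it; the furniture and walls round the work are solid. World frame = base frame: x ahead of the robot, y to its left, z up, the work surface at z = 0. Lengths are in m, angles in degrees, forces in N, time in s.
With the tool pointing down it reaches from about 0.375 to 0.9 m from the base axis. Payload 3.1 kg.
Tool frame: the origin (TCP) lies midway between the tips of the shut fingers; the grasp point (between the pads) lies behind it (arm.grasp_offset is the y of the grasp point in the tool frame, in m); y points along the fingers, z is the direction in which the jaws open and shut, and the axes are right-handed (so a half turn about y gives the same grasp; the last joint's range is limited). The gripper opens to 85 mm and grips with 20 to 120 N. Pads are 22 mm wide; open, the fingers measure 114 mm over their backs; the gripper's body (76 mm by 85 mm) begins 54 mm behind the grasp point. The pads swing forward as they close: fully open they stand 13 mm farther back than shut.
Start: joints at [53.027, 30.224, 82.088, -0, 67.689, -10.227], TCP at [0.281, 0.558, 0.231] pointing down, gripper open.
Joint ranges: [-176.69, 176.69], [-43.24, 126.21], [12.49, 139.97], [-82, 262], [0, 151.66], [-163.58, 163.58]. Speed limits (degrees/s): [159.86, 159.86, 180, 180, 180, 180].

INTERFACE

Orientations are given as [roll, pitch, yaw] about the fixed x, y, z axes, in that order (R = Rz(yaw) Ry(pitch) Rx(roll)).
In Python, from bench import monitor, eyes, job, arm gives the robot as it stands.
- The arm moves only by the shell command python3 -m crank 'ROWS' [FORCE]. ROWS is JSON, one flat list of numbers, 7 for each row, row after row: the turn, a rotation vector about the world's x, y, z in degrees, then the shift along the world's x, y, z in mm, then the finger opening in mm, from 0 to 85.4. A call has 1 to 5 rows; each row is the pose to reach, as a shift and turn from the pose measured when the call began; what a row does not reach only later rows make up. A row lasts 1/8 s, in which the tool goes at most 62.5 mm and 10.7 degrees, less where a joint would pass 70% of its speed; a pose out of reach is approached as far as the arm can. A call with a gripper value outside its range is refused whole. The fingers move at their own pace and stop on an object; FORCE is the grip in N (left out, the last holds). Time passes only in rows, so rows that repeat a pose let the fingers close. It gives the time, the measured TCP pose, the force and the opening at its end, in the units of the state.
- monitor.get_obs(): the state, without advancing time (a new reading comes with each control period).
- eyes.capture(name): name is "side" or "top" or "wrist"; returns a dict with "color" (480x640x3 uint8, red, green, blue), "z_map" (480x640 float32, m along the optical axis (not along the pixel's ray), 0 where there is no reading), "fx", "fy", "cx", "cy" (pixels), "R" (3x3) and "t" (3): a world point X has camera coordinates R X + t. Camera axes: x right, y down, z forward; pixel columns grow to the right and rows downward; lengths in m; the calibration is good to about 2 mm. A picture is of the moment at which its call begins.
- job.hand_in(): hands the job in, once; it reports no verdict.
The state is a dict: "t": time; "joint_positions": joint angles; "qd": joint speeds; "effort": joint torques, N m; "position": TCP position; "ee_rot": TCP orientation; "contact_force": force on the tool from outside, world axes, zero at the start; "torque": the same for the moment, N m; "grip_width": finger opening in m.
Only numpy, scipy, OpenCV 4.12 (cv2) and the standard library are available. Lean on these libraries where they do the work, as an engineer would, in place of code of your own. Each camera call takes 0.05 s, during which the arm holds its last target.

## Working session

There is one attempt and no reset: what is moved stays moved. The work goes in short steps, Python scripts to look and compute and a shell command to move; the robot and the scene stay as the last step left them, time stands still between calls to the robot, and variables do not carry over. Pictures are saved under pics/ and viewed, and the job is handed in when it is done.

```bash
ls -la; mkdir -p pics; python3 - <<'E'
from bench import monitor, eyes, job, arm
import cv2,pickle
o=monitor.get_obs()
for k,v in o.items(): print(k,v)
print(arm.grasp_offset,[a for a in dir(arm) if a[0]!='_'])
for n in ("side","top","wrist"):
    c=eyes.capture(n); pickle.dump(c,open(f'pics/{n}0.pkl','wb'))
    cv2.imwrite(f'pics/{n}0.png',c['color'][:,:,::-1]); print(n,c['fx'],c['cx'],c['R'],c['t'])
E
```

```text
total 12
drwxr-xr-x  3 agent agent 4096 Dec  7 15:18 .
drwxr-xr-x 23 root  root  4096 Dec  7 15:18 ..
drwxr-xr-x  2 agent agent 4096 Dec  7 15:18 pics
t 0.0
joint_positions [ 5.30275419e+01  3.02794682e+01  8.21577860e+01  2.48616971e-03
  6.76876739e+01 -1.02256774e+01]
qd [-0.05373278  0.02569764  0.07513886 -0.0529389  -0.0542291   0.00579169]
effort [-1.21848425e-03 -4.42350590e+01 -1.78025776e+01 -1.62045967e-04
  8.32675636e-03  2.04986355e-05]
position [0.28078831 0.55757119 0.23032045]
ee_rot [-9.01225358e+01  2.44394089e-02 -2.67477533e+01]
contact_force [-0.52411235  0.6251743   0.1601477 ]
torque [ 0.02367256 -0.02061403  0.05158759]
grip_width 0.085584829912821
-0.0187 ['IKError', 'grasp_offset']
side 456.49825852764656 321.8818127066383 [[-0.98782845 -0.1545809   0.01731204]
 [-0.11459071  0.6479433  -0.75301956]
 [ 0.10518522 -0.74583794 -0.65777036]] [0.49494635 0.18396559 0.7928183 ]
top 548.3618838984974 317.9006649397021 [[ 1.85849214e-03 -9.99961960e-01 -8.52201527e-03]
 [-9.90681962e-01 -6.80553755e-04 -1.36193933e-01]
 [ 1.36182952e-01  8.69572216e-03 -9.90645541e-01]] [-0.11859748  0.55192489  1.13319611]
wrist 348.8226207290206 323.14841509782 [[ 0.45085379  0.89259611 -0.00174646]
 [ 0.85612005 -0.43187431  0.28380105]
 [ 0.25256546 -0.12944796 -0.9588816 ]] [-0.62476344 -0.03630097  0.37985741]
```

View pics/side0.png

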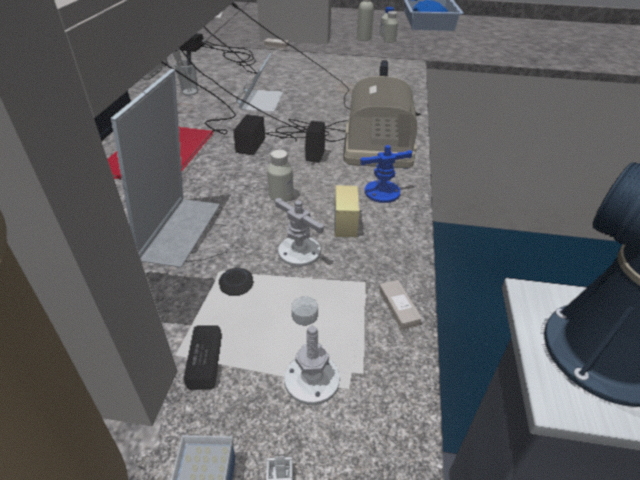

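View pics/top0.png

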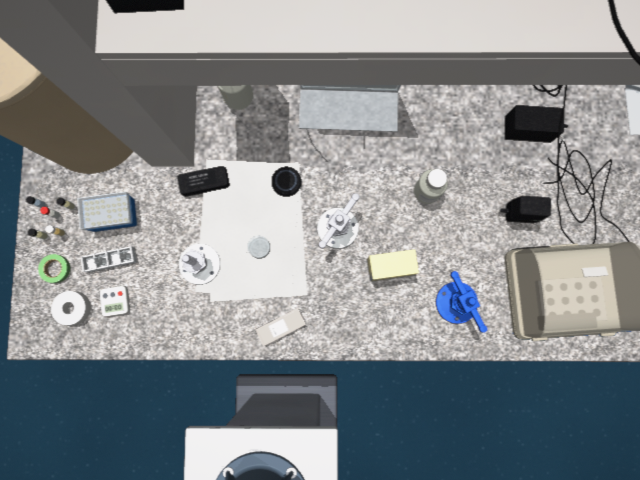

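View pics/wrist0.png

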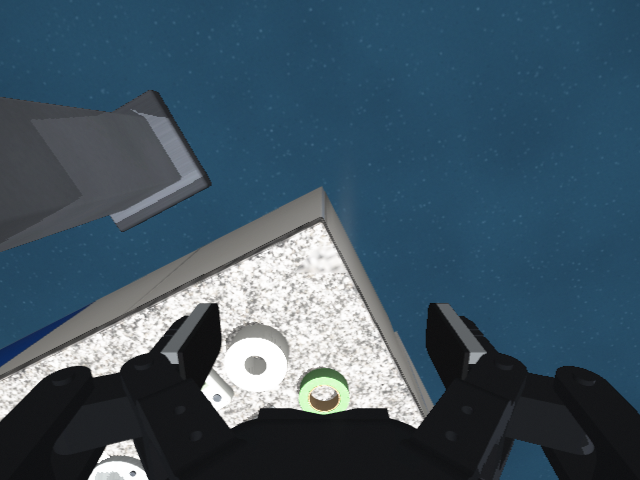

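Side view: three candidates are the bare steel post (312,370), the steel post with a cross bar (299,235), and a blue look-alike (384,175). In the top view they are at (199,263), (339,225) and (460,300). The steel one with the bar fits; next I confirm it in crops and measure.

```bash
cat > h.py <<'E'
import numpy as np,cv2,pickle
def world(c):
    z=c['z_map']; v,u=np.mgrid[0:480,0:640]
    P=np.stack([(u-c['cx'])/c['fx']*z,(v-c['cy'])/c['fy']*z,z],-1)
    W=(P-np.array(c['t']))@np.array(c['R']); W[z==0]=np.nan
    return W
def proj(c,X):
    p=np.atleast_2d(X)@np.array(c['R']).T+np.array(c['t'])
    return np.stack([p[:,0]/p[:,2]*c['fx']+c['cx'],p[:,1]/p[:,2]*c['fy']+c['cy']],-1)
E
python3 - <<'E'
from h import *
a=[]
for n,(u,v) in (("side",(299,235)),("top",(339,225))):
    c=pickle.load(open(f'pics/{n}0.pkl','rb')); W=world(c)
    img=c['color'][v-45:v+45,u-45:u+45,::-1]; a.append(cv2.resize(img,(400,400),interpolation=cv2.INTER_CUBIC))
    w=W[v-45:v+45,u-45:u+45].reshape(-1,3); w=w[~np.isnan(w[:,0])]
    print(n,'z max',np.nanmax(w[:,2]))
    for lo,hi in ((.005,.015),(.015,.05),(.05,.075),(.075,.09),(.09,.105),(.105,.12),(.12,.14)):
        s=w[(w[:,2]>lo)&(w[:,2]<hi)]
        if len(s): print(lo,hi,len(s),s.mean(0).round(4),s.min(0).round(4),s.max(0).round(4))
cv2.imwrite('pics/crop0.png',np.hstack(a))
E
```

```text
side z max 0.13197665528970964
0.005 0.015 843 [ 0.5773 -0.1678  0.0109] [ 0.4898 -0.3622  0.005 ] [ 0.6858 -0.1157  0.015 ]
0.015 0.05 455 [ 0.5798 -0.2389  0.0261] [ 0.4899 -0.3593  0.015 ] [ 0.6897 -0.1443  0.0498]
0.05 0.075 430 [ 0.5422 -0.1913  0.0656] [ 0.4915 -0.3012  0.0504] [ 0.6012 -0.1352  0.075 ]
0.075 0.09 187 [ 0.5495 -0.1915  0.0787] [ 0.4934 -0.2998  0.075 ] [ 0.5966 -0.1396  0.0898]
0.09 0.105 267 [ 0.5721 -0.1493  0.0991] [ 0.5206 -0.1948  0.0901] [ 0.6307 -0.1199  0.105 ]
0.105 0.12 337 [ 0.5749 -0.1577  0.1078] [ 0.5205 -0.2028  0.105 ] [ 0.631  -0.1209  0.12  ]
0.12 0.14 62 [ 0.5757 -0.1582  0.127 ] [ 0.5682 -0.1698  0.1202] [ 0.5834 -0.1516  0.132 ]
top z max 0.13745252938377914
0.005 0.015 1182 [ 0.5811 -0.1543  0.009 ] [ 0.4872 -0.2613  0.005 ] [ 0.6855 -0.0645  0.015 ]
0.015 0.05 239 [ 0.5883 -0.1425  0.0184] [ 0.4844 -0.2257  0.015 ] [ 0.6827 -0.0648  0.0487]
0.05 0.075 180 [ 0.5342 -0.1962  0.0691] [ 0.4819 -0.2522  0.0521] [ 0.5982 -0.135   0.075 ]
0.075 0.09 177 [ 0.5099 -0.2256  0.0774] [ 0.4815 -0.252   0.075 ] [ 0.593  -0.1391  0.0817]
0.09 0.105 53 [ 0.5699 -0.1595  0.1006] [ 0.5223 -0.1981  0.0916] [ 0.6299 -0.1207  0.105 ]
0.105 0.12 491 [ 0.577  -0.1594  0.1088] [ 0.5231 -0.1996  0.105 ] [ 0.6324 -0.1187  0.1196]
0.12 0.14 57 [ 0.5766 -0.1593  0.1304] [ 0.5696 -0.1663  0.1205] [ 0.5844 -0.1523  0.1375]
```

View pics/crop0.png

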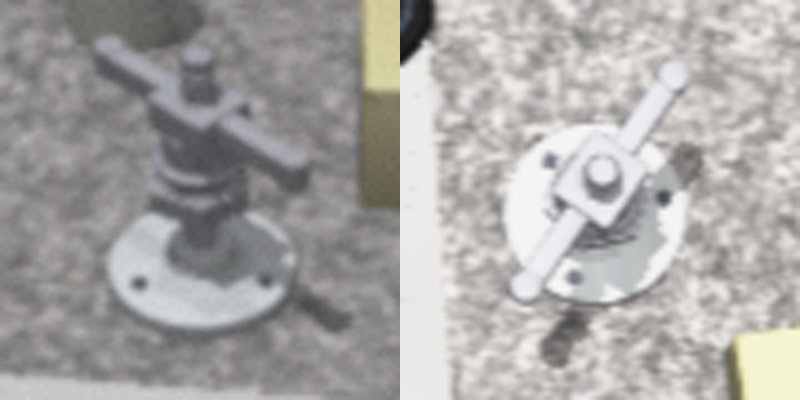

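Both crops show the steel post with its T-bar nut: stud tip in the middle, bar along one diagonal, hexagon and washer below. This is the target. Next I fit the axis and the bar's direction.

```bash
cat >> h.py <<'E'
def fit(c,ax=(0.577,-0.159),ztop=0.1085,verbose=True):
    W=world(c).reshape(-1,3); W=W[~np.isnan(W[:,0])]
    r=np.hypot(W[:,0]-ax[0],W[:,1]-ax[1])
    W=W[r<0.085]; r=np.hypot(W[:,0]-ax[0],W[:,1]-ax[1])
    s=W[(W[:,2]>0.12)&(W[:,2]<.14)&(r<.03)]
    b=W[(W[:,2]>0.085)&(W[:,2]<.119)&(r>.028)]
    t=W[(W[:,2]>0.1)&(W[:,2]<.119)&(r<.022)]
    rect=cv2.minAreaRect(b[:,:2].astype(np.float32)*1000)
    d=np.linalg.svd(b[:,:2]-b[:,:2].mean(0))[2][0]; d*=np.sign(d[0])
    p=b[:,:2]@d; 
    print('stud mean',s.mean(0).round(4),'top95',np.percentile(s[:,2],95).round(4) if len(s) else None)
    print('bar ang',np.degrees(np.arctan2(d[1],d[0])).round(2),'len',np.ptp(p).round(4),'rectcentre',np.array(rect[0]).round(1),'bar z med',np.median(b[:,2]).round(4))
    print('block top z',np.median(t[:,2]).round(4))
E
python3 - <<'E'
from h import *
for n in("side","top"): print(n); fit(pickle.load(open(f'pics/{n}0.pkl','rb')))
E
```

```text
side
stud mean [ 0.5757 -0.1582  0.127 ] top95 0.1315
bar ang -34.6 len 0.1316 rectcentre [ 576.3 -159.9] bar z med 0.1048
block top z 0.1079
top
stud mean [ 0.5766 -0.1593  0.1304] top95 0.1346
bar ang -34.71 len 0.1312 rectcentre [ 577.3 -159.7] bar z med 0.1078
block top z 0.1092
```

```bash
python3 -m crank '[0,0,-2,60,-145,0,85, 0,0,-3,115,-280,0,85, 0,0,-4,150,-364,0,85, 0,0,-6,200,-485,0,85, 0,0,-8,240,-582,0,85]' 60
```

```text
t: 0.78
position: [0.4005, 0.2673, 0.2307]
ee_rot: [-90.1, -0.0, -34.8]
contact_force: [0.1, 0.6, -0.1]
grip_width: 0.0847
```

```bash
python3 -m crank '[0,0,0,60,-145,0,85, 0,0,0,115,-280,0,85, 0,0,0,176,-427,0,85, 0,0,0,176,-427,0,85, 0,0,0,176,-427,0,85]'; python3 -m crank '[0,0,0,55,-136,0,85, 0,0,0,55,-136,0,85, 0,0,0,55,-136,0,85, 0,0,0,55,-136,0,85]'
```

```text
t: 1.4
position: [0.5193, -0.0219, 0.2307]
ee_rot: [-90.1, 0.0, -34.8]
contact_force: [0.4, -0.8, 0.4]
grip_width: 0.0853
t: 1.9
position: [0.5743, -0.1591, 0.2301]
ee_rot: [-90.1, 0.1, -34.9]
contact_force: [0.2, 0.8, 0.3]
grip_width: 0.0849
```

```bash
python3 - <<'E'
from h import *
from bench import monitor, eyes
c=eyes.capture('wrist'); pickle.dump(c,open('pics/wrist1.pkl','wb')); cv2.imwrite('pics/wrist1.png',c['color'][:,:,::-1])
o=monitor.get_obs(); print(o['joint_positions'].round(1),o['position'],o['torque'])
try: fit(c)
except Exception as e: print(e)
E
```

```text
[-26.1  28.   86.5  -0.   65.6 -81.2] [ 0.57351365 -0.15729185  0.23001221] [0.00658911 0.02780003 0.05254162]
stud mean [ 0.5747 -0.1599  0.1297] top95 0.1323
bar ang -34.77 len 0.1325 rectcentre [ 576.  -160.6] bar z med 0.1072
block top z 0.1088
```

View pics/wrist1.png

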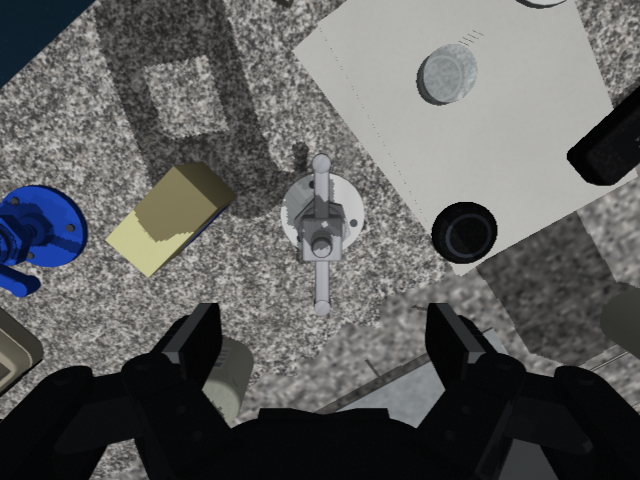

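The wrist view shows the bar upright at column 321, midway between the fingers, and the stud tip at (321,247). All three views agree on the axis (0.576, -0.160) to within 2 mm and on the bar at -34.7°, with the block's top at about 0.1085. I descend.

```bash
python3 -m crank '[0,0,0,2,-2,-35,85, 0,0,0,2,-2,-70,85, 0,0,0,2,-2,-105,85, 0,0,0,2,-2,-125,85, 0,0,0,2,-2,-125,85]'; python3 - <<'E'
from h import *
from bench import monitor, eyes
c=eyes.capture('wrist'); cv2.imwrite('pics/wrist2.png',c['color'][:,:,::-1])
c=eyes.capture('side'); cv2.imwrite('pics/side2.png',cv2.resize(c['color'][130:290,200:420,::-1],None,fx=3,fy=3))
o=monitor.get_obs(); print(o['joint_positions'].round(1),o['position'],o['torque'],o['contact_force'])
E
```

```text
t: 2.58
position: [0.5735, -0.1562, 0.1036]
ee_rot: [-90.1, 0.5, -34.7]
contact_force: [-0.3, -0.5, 0.2]
grip_width: 0.0852
[-26.   37.6  92.1  -0.   50.5 -81.3] [ 0.57551453 -0.15781671  0.10575029] [-0.01796325 -0.02868208  0.02809386] [ 1.44499821 -0.53374521  0.07178453]
```

View pics/wrist2.png

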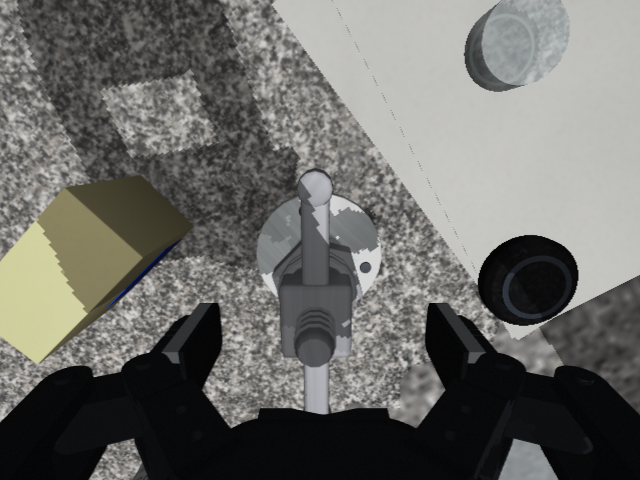

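View pics/side2.png

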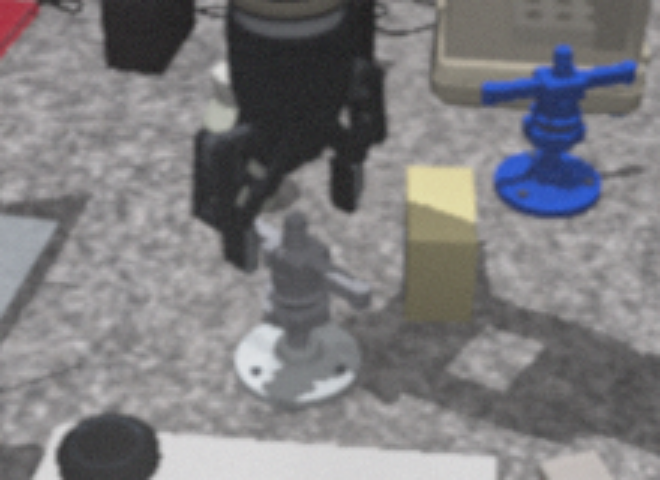

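The wrist view shows the block at columns 280–352 (centre 316) and the pads at 220 and 426 (centre 323), so the tool is about 3 mm off across the jaws. I correct this and go down to grip height.

```bash
python3 -m crank '[0,0,0,1,-3,-8,85, 0,0,0,1,-3,-15,70, 0,0,0,1,-3,-15,50, 0,0,0,1,-3,-15,42, 0,0,0,1,-3,-15,42]' 30; python3 - <<'E'
from h import *
from bench import monitor, eyes
c=eyes.capture('wrist'); cv2.imwrite('pics/wrist3.png',c['color'][:,:,::-1])
c=eyes.capture('side'); cv2.imwrite('pics/side3.png',cv2.resize(c['color'][150:270,240:380,::-1],None,fx=5,fy=5))
o=monitor.get_obs(); print(o['joint_positions'].round(1),o['position'],o['torque'],o['contact_force'],o['grip_width'])
E
```

```text
t: 3.3
position: [0.5766, -0.161, 0.0909]
ee_rot: [-90.0, 0.1, -34.8]
contact_force: [0.0, 0.3, -0.3]
grip_width: 0.0424
[-26.3  38.9  92.3  -0.   48.9 -81.5] [ 0.57660864 -0.16094695  0.09090944] [0.010386   0.03019492 0.02840021] [ 0.38362016 -0.55083012  0.40460472] 0.04178562661721723
```

View pics/wrist3.png

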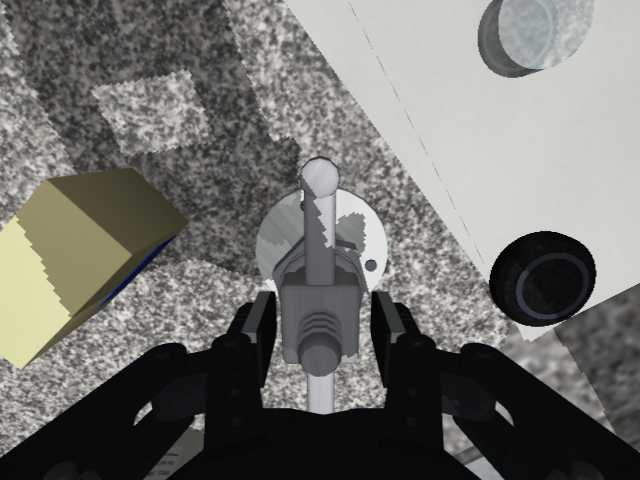

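View pics/side3.png

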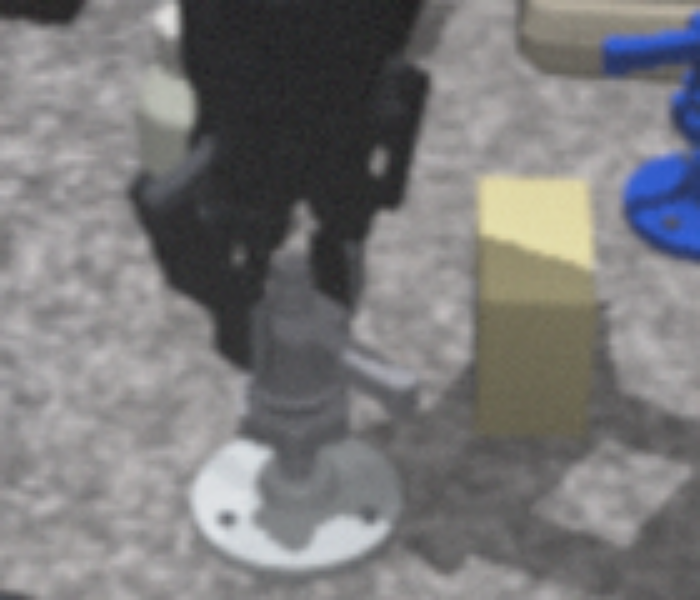

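Pads at 275 and 371 straddle the block at 281–358, nearly centred. I close and check the forces.

```bash
python3 -m crank '[0,0,0,0,-1,-1,36, 0,0,0,0,-1,-1,30, 0,0,0,0,-1,-1,28, 0,0,0,0,-1,-1,28]' 60; python3 - <<'E'
from h import *
from bench import monitor, eyes
o=monitor.get_obs(); print(o['joint_positions'].round(1),o['position'],o['torque'],o['contact_force'],o['grip_width'])
c=eyes.capture('wrist'); cv2.imwrite('pics/wrist4.png',c['color'][:,:,::-1]);fit(c)
o=monitor.get_obs(); print(o['position'],o['torque'],o['contact_force'],o['grip_width'])
E
```

```text
t: 3.9
position: [0.5764, -0.1624, 0.0903]
ee_rot: [-90.1, 0.1, -34.7]
contact_force: [-2.3, -2.0, 4.9]
grip_width: 0.0307
[-26.4  39.   92.3  -0.1  48.9 -81.6] [ 0.57644237 -0.16242784  0.09032262] [-0.43411617  0.51390841  0.02211122] [-2.26668102 -2.0084657   4.93579246] 0.030745993471534394
stud mean [ 0.5729 -0.1573  0.1299] top95 0.1385
bar ang -36.47 len 0.1112 rectcentre [ 560.5 -163.9] bar z med 0.1071
block top z 0.109
[ 0.57645876 -0.16242208  0.09032367] [-0.45995141  0.43489788  0.02998265] [-2.89340446 -2.79876903  5.61050743] 0.030718887236286786
```

View pics/wrist4.png

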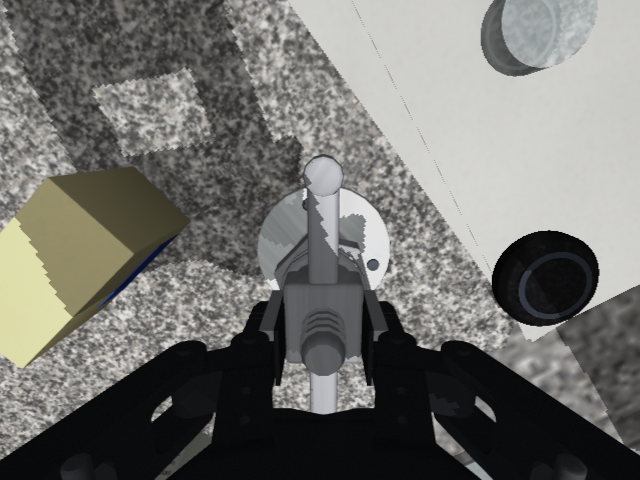

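Gripped (30.7 mm read, light forces). I start turning clockwise in small steps, watching force and torque.

```bash
cat > st.py <<'E'
from bench import monitor
import numpy as np
o=monitor.get_obs(); print(o['t'],'j',o['joint_positions'].round(1)[[0,5]],'T',o['torque'].round(3),'F',o['contact_force'].round(1),'p',(o['position']*1000).round(1),'rot',o['ee_rot'].round(1),'w',o['grip_width'].round(4))
E
python3 -m crank '[0,0,-8,0,0,-0.1,28, 0,0,-16,0,0,-0.2,28, 0,0,-24,0,0,-0.3,28, 0,0,-30,0,0,-0.4,28, 0,0,-30,0,0,-0.4,28]' >/dev/null; python3 st.py;  python3 -m crank '[0,0,-8,0,0,-0.1,28, 0,0,-16,0,0,-0.2,28, 0,0,-24,0,0,-0.3,28, 0,0,-30,0,0,-0.4,28, 0,0,-30,0,0,-0.4,28]' >/dev/null; python3 st.py
```

```text
Traceback (most recent call last):
  File "st.py", line 3, in <module>
    o=monitor.get_obs(); print(o['t'],'j',o['joint_positions'].round(1)[[0,5]],'T',o['torque'].round(3),'F',o['contact_force'].round(1),'p',(o['position']*1000).round(1),'rot',o['ee_rot'].round(1),'w',o['grip_width'].round(4))
                                                                                                                                                                                                         ^^^^^^^^^^^^^^^^^^^^^
AttributeError: 'float' object has no attribute 'round'
Traceback (most recent call last):
  File "st.py", line 3, in <module>
    o=monitor.get_obs(); print(o['t'],'j',o['joint_positions'].round(1)[[0,5]],'T',o['torque'].round(3),'F',o['contact_force'].round(1),'p',(o['position']*1000).round(1),'rot',o['ee_rot'].round(1),'w',o['grip_width'].round(4))
                                                                                                                                                                                                         ^^^^^^^^^^^^^^^^^^^^^
AttributeError: 'float' object has no attribute 'round'
```

```bash
sed -i "s/o\['grip_width'\].round(4)/round(o['grip_width'],4)/" st.py; python3 st.py; python3 - <<'E'
from h import *
from bench import eyes
c=eyes.capture('wrist'); cv2.imwrite('pics/wrist5.png',c['color'][:,:,::-1])
c=eyes.capture('top'); cv2.imwrite('pics/top5.png',cv2.resize(c['color'][165:285,280:440,::-1],None,fx=4,fy=4))
E
```

```text
5.2 j [-26.5 -22. ] T [-0.449  0.561 -0.044] F [-3. -2.  4.] p [ 575.6 -162.8   89.5] rot [-90.2   0.1 -94.5] w 0.0306
```

View pics/wrist5.png

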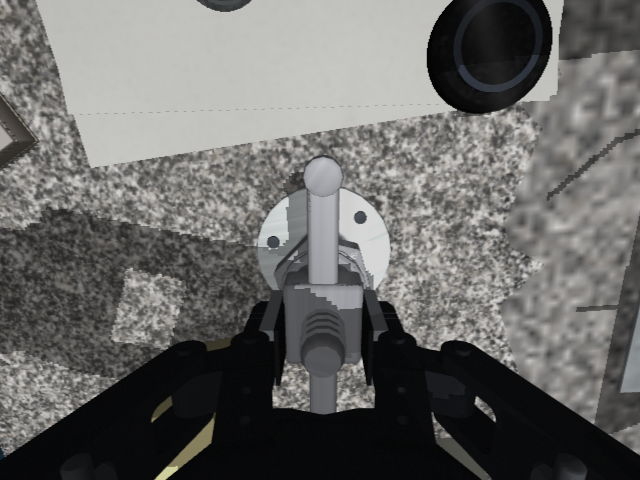

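The nut turned 60° with the tool and forces stayed light. I continue.

```bash
python3 -m crank '[0,0,-8,0,0,-0.1,28, 0,0,-16,0,0,-0.2,28, 0,0,-24,0,0,-0.3,28, 0,0,-30,0,0,-0.4,28, 0,0,-30,0,0,-0.4,28]' >/dev/null; python3 st.py;  python3 -m crank '[0,0,-8,0,0,-0.1,28, 0,0,-16,0,0,-0.2,28, 0,0,-20,0,0,-0.3,28, 0,0,-20,0,0,-0.3,28]' >/dev/null; python3 st.py
```

```text
5.925 j [-26.6   7.7] T [-0.409  0.697 -0.021] F [-4.1 -1.9  4.6] p [ 575.2 -162.7   89.1] rot [-9.020e+01  1.000e-01 -1.244e+02] w 0.0302
6.425 j [-26.6  27.5] T [-0.377  0.704 -0.032] F [-4.3 -1.   4.9] p [ 574.9 -162.5   88.9] rot [-9.030e+01  1.000e-01 -1.442e+02] w 0.031
```

```bash
python3 -m crank '[0,0,-8,0,0,-0.1,28, 0,0,-16,0,0,-0.2,28, 0,0,-20,0,0,-0.3,28, 0,0,-20,0,0,-0.3,28]' >/dev/null; python3 st.py;  python3 -m crank '[0,0,-8,0,0,-0.1,28, 0,0,-16,0,0,-0.2,28, 0,0,-20,0,0,-0.3,28, 0,0,-20,0,0,-0.3,28]' >/dev/null; python3 st.py
```

```text
6.925 j [-26.6  47.2] T [-0.383  0.668  0.001] F [-5.4 -1.5  5.5] p [ 574.8 -162.2   88.6] rot [-9.030e+01  1.000e-01 -1.641e+02] w 0.0308
7.425 j [-26.6  67. ] T [-0.29   0.672 -0.037] F [-3.6 -1.4  5.3] p [ 574.7 -161.9   88.3] rot [-90.3   0.  176.1] w 0.0306
```

```bash
python3 -m crank '[0,0,-8,0,0,-0.1,28, 0,0,-16,0,0,-0.2,28, 0,0,-20,0,0,-0.3,28, 0,0,-20,0,0,-0.3,28]' >/dev/null; python3 st.py;  python3 -m crank '[0,0,-6,0,0,-0.1,28, 0,0,-12,0,0,-0.2,28, 0,0,-12,0,0,-0.2,28]' >/dev/null; python3 st.py
```

```text
7.925 j [-26.6  86.9] T [-0.31   0.652 -0.092] F [-3.  -0.4  5.2] p [ 574.7 -161.6   88. ] rot [-90.3   0.  156.2] w 0.0306
8.3 j [-26.6  98.8] T [-0.246  0.674 -0.054] F [-2.5  0.1  5.5] p [ 574.8 -161.4   87.9] rot [-90.3   0.  144.3] w 0.0302
```

Turned 181° with no contact yet, so I regrasp to regain wrist range: open, lift clear of the bar, turn back 180°, descend.

```bash
python3 -m crank '[0,0,0,0,0,0,60, 0,0,0,0,0,0,85, 0,0,0,0,0,0,85, 0,0,0,0,0,25,85, 0,0,0,0,0,50,85]' ; python3 st.py;  python3 -m crank '[0,0,9,0,0,0,85, 0,0,19,0,0,0,85, 0,0,29,0,0,0,85, 0,0,39,0,0,0,85, 0,0,49,0,0,0,85]' >/dev/null; python3 st.py
```

```text
t: 8.93
position: [0.5748, -0.1612, 0.1379]
ee_rot: [-90.4, -0.0, 144.4]
contact_force: [1.0, 0.5, 0.0]
grip_width: 0.0847
8.925 j [-26.6  98.8] T [-0.006 -0.025  0.002] F [1.  0.5 0. ] p [ 574.8 -161.2  137.9] rot [-90.4  -0.  144.4] w 0.0847
9.55 j [-26.5  49.6] T [-0.036 -0.027  0.031] F [ 0.4 -0.1 -0.3] p [ 575.  -161.   137.8] rot [ -90.4    0.  -166.3] w 0.0851
```

```bash
python3 -m crank '[0,0,10,0,0,0,85, 0,0,20,0,0,0,85, 0,0,30,0,0,0,85, 0,0,40,0,0,0,85, 0,0,50,0,0,0,85]' >/dev/null;python3 -m crank '[0,0,10,0,0,0,85, 0,0,20,0,0,0,85, 0,0,30,0,0,0,85, 0,0,40,0,0,0,85, 0,0,50,0,0,0,85]' >/dev/null;  python3 st.py; python3 - <<'E'
from h import *
from bench import eyes
c=eyes.capture('top'); fit(c)
c=eyes.capture('side'); fit(c)
E
```

```text
10.8 j [-26.2 -50.4] T [-0.018 -0.059  0.02 ] F [ 0.4 -0.2  0.1] p [ 575.4 -160.8  137.4] rot [-90.3   0.  -65.6] w 0.0849
stud mean [nan nan nan] top95 Noneh.py:18: RuntimeWarning: Mean of empty slice.
  d=np.linalg.svd(b[:,:2]-b[:,:2].mean(0))[2][0]; d*=np.sign(d[0])
  ret = um.true_divide(
h.py:20: RuntimeWarning: Mean of empty slice.
  print('stud mean',s.mean(0).round(4),'top95',np.percentile(s[:,2],95).round(4) if len(s) else None)
Traceback (most recent call last):
  File "h.py", line 21, in fit
    print('bar ang',np.degrees(np.arctan2(d[1],d[0])).round(2),'len',np.ptp(p).round(4),'rectcentre',np.array(rect[0]).round(1),'bar z med',np.median(b[:,2]).round(4))
                                                                     ~~~~~~^^^
ValueError: zero-size array to reduction operation maximum which has no identity
```

```bash
python3 -m crank '[0,0,10,0,-1,0,85, 0,0,20,0,-1,0,85, 0,0,30,0,-1,0,85, 0,0,30,0,-1,0,85]' >/dev/null; python3 st.py; python3 - <<'E'
from h import *
from bench import eyes
c=eyes.capture('wrist'); fit(c); cv2.imwrite('pics/wrist6.png',c['color'][:,:,::-1])
E
```

```text
11.35 j [-26.2 -80.4] T [ 0.03  -0.022  0.002] F [-0.1  0.5  0.3] p [ 575.5 -161.7  137.3] rot [-90.3   0.  -35.6] w 0.0847
stud mean [ 0.5739 -0.1596  0.1293] top95 0.1322
bar ang -35.64 len 0.132 rectcentre [ 575.6 -160.7] bar z med 0.1046
block top z 0.1063
```

View pics/wrist6.png

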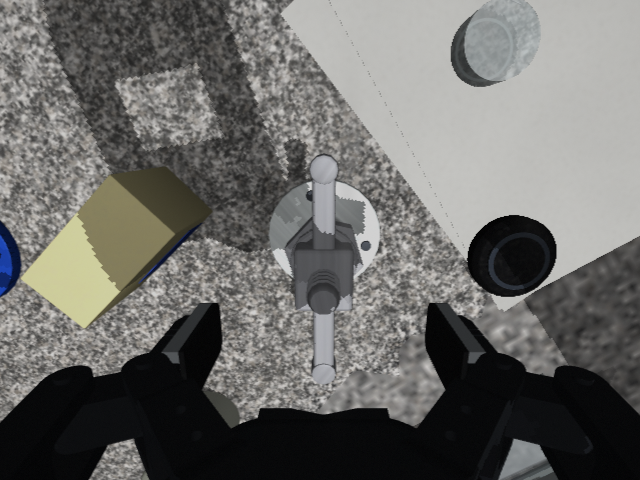

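The bar lies upright at column 323, centred; the block has sunk 2.5 mm as expected. I regrasp.

```bash
python3 -m crank '[0,0,0,0,0,-25,85, 0,0,0,0,0,-45,85, 0,0,0,0,0,-49,60, 0,0,0,0,0,-49,45, 0,0,0,0,0,-49,40]' 60 >/dev/null; python3 st.py; python3 -m crank '[0,0,0,0,0,0,30, 0,0,0,0,0,0,28, 0,0,0,0,0,0,28, 0,0,0,0,0,0,28]' 60 >/dev/null; python3 st.py
```

```text
12.025 j [-26.2 -80.3] T [-0.01   0.025 -0.012] F [-0.2 -0.1  0.2] p [ 576.1 -162.    89.2] rot [-90.3  -0.1 -35.7] w 0.04
12.525 j [-26.2 -80.3] T [ 0.002  0.313 -0.011] F [-2.7 -1.5  5.6] p [ 576.2 -162.2   89.9] rot [-90.3  -0.1 -35.7] w 0.031
```

```bash
python3 -m crank '[0,0,-8,0,0,-0.1,28, 0,0,-16,0,0,-0.2,28, 0,0,-20,0,0,-0.3,28, 0,0,-20,0,0,-0.3,28]' >/dev/null; python3 st.py;  python3 -m crank '[0,0,-8,0,0,-0.1,28, 0,0,-16,0,0,-0.2,28, 0,0,-20,0,0,-0.3,28, 0,0,-20,0,0,-0.3,28]' >/dev/null; python3 st.py
```

```text
13.025 j [-26.3 -60.3] T [-0.125  0.348 -0.071] F [-2.7 -1.   3.4] p [ 576.  -162.3   89.6] rot [-90.3  -0.1 -55.6] w 0.0306
13.525 j [-26.3 -40.5] T [-0.213  0.346 -0.127] F [-2.2 -0.9  3.4] p [ 575.9 -162.4   89.4] rot [-90.3  -0.1 -75.6] w 0.0305
```

```bash
python3 -m crank '[0,0,-8,0,0,-0.1,28, 0,0,-15,0,0,-0.2,28, 0,0,-15,0,0,-0.2,28]' >/dev/null; python3 st.py;  python3 -m crank '[0,0,-8,0,0,-0.1,28, 0,0,-15,0,0,-0.2,28, 0,0,-15,0,0,-0.2,28]' >/dev/null; python3 st.py
```

```text
13.9 j [-26.3 -25.7] T [-0.186  0.339 -0.219] F [-2.6 -1.1  4. ] p [ 575.7 -162.5   89.3] rot [-90.4  -0.1 -90.4] w 0.0306
14.275 j [-26.4 -11. ] T [-0.236  0.315 -0.1  ] F [-3.1 -0.9  4.2] p [ 575.5 -162.5   89.1] rot [-9.040e+01 -1.000e-01 -1.053e+02] w 0.0305
```

```bash
python3 -m crank '[0,0,-6,0,0,-0.1,28, 0,0,-10,0,0,-0.1,28, 0,0,-10,0,0,-0.1,28]' >/dev/null; python3 st.py;  python3 -m crank '[0,0,-6,0,0,-0.1,28, 0,0,-10,0,0,-0.1,28, 0,0,-10,0,0,-0.1,28]' >/dev/null; python3 st.py
```

```text
14.65 j [-26.4  -1.2] T [-0.202  0.382 -0.222] F [-2.5 -1.1  3.5] p [ 575.5 -162.4   89. ] rot [-9.040e+01 -1.000e-01 -1.151e+02] w 0.0305
15.025 j [-26.5   8.5] T [-0.294  0.437 -0.321] F [-3.7 -1.5  3.3] p [ 575.4 -162.4   88.9] rot [-9.04e+01 -1.00e-01 -1.25e+02] w 0.0306
```

```bash
python3 - <<'E'
from h import *
from bench import eyes,monitor
print(monitor.get_obs()['effort'].round(3))
c=eyes.capture('wrist'); cv2.imwrite('pics/wrist7.png',c['color'][:,:,::-1])
c=eyes.capture('side'); cv2.imwrite('pics/side7.png',cv2.resize(c['color'][180:270,240:360,::-1],None,fx=6,fy=6,interpolation=cv2.INTER_CUBIC))
o=monitor.get_obs(); print(o['effort'].round(3),o['torque'].round(3))
E
```

```text
[  1.402 -43.367 -12.651   0.286  -0.467  -0.255]
[  1.124 -43.333 -12.682   0.272  -0.485  -0.269] [-0.3    0.322 -0.245]
```

View pics/wrist7.png

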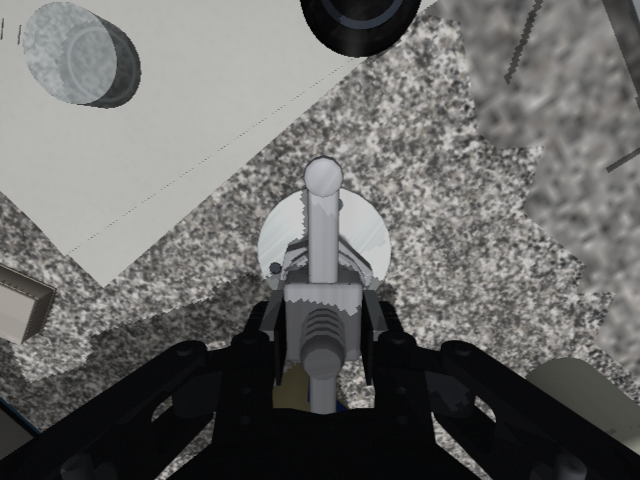

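View pics/side7.png

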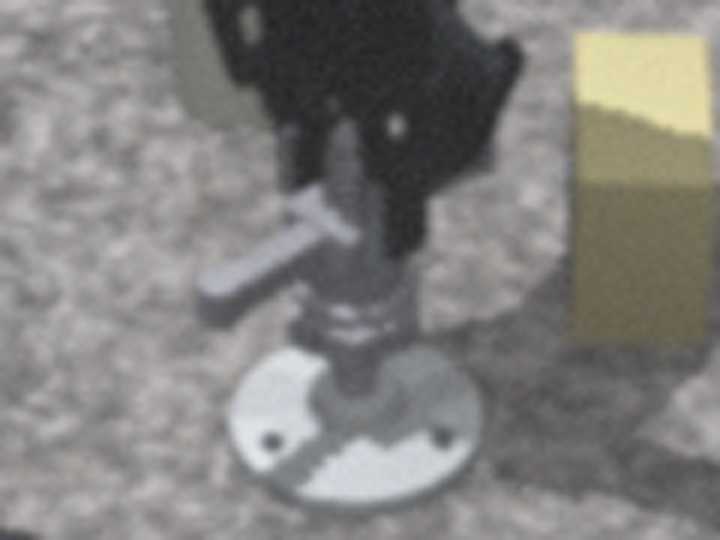

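Torque about z is growing in magnitude but negative, opposite to the sign I expected from a resisting nut. I average several readings before going on.

```bash
cat > av.py <<'E'
from bench import monitor,eyes
import numpy as np
T=[];F=[];E=[];R=[]
for i in range(8):
    eyes.capture('wrist'); o=monitor.get_obs(); T.append(o['torque']);F.append(o['contact_force']);E.append(o['effort']);R.append(np.r_[o['ee_rot'],o['position']*1000,o['joint_positions'][5]])
T=np.array(T);print(o['t'],'T',T.mean(0).round(3),'sd',T.std(0).round(3),'F',np.mean(F,0).round(1),'eff',np.mean(E,0).round(3),'rot',np.mean(R,0).round(2),'w',round(o['grip_width'],4))
E
python3 av.py;  python3 -m crank '[0,0,-5,0,0,-0.1,28, 0,0,-10,0,0,-0.1,28, 0,0,-10,0,0,-0.1,28]'>/dev/null; python3 av.py
```

```text
15.525 T [-0.215  0.38  -0.226] sd [0.025 0.044 0.019] F [-3.  -0.5  3.8] eff [  1.042 -43.274 -12.738   0.294  -0.528  -0.235] rot [-9.0390e+01 -8.0000e-02 -1.2506e+02  5.7536e+02 -1.6243e+02  8.8920e+01
  8.6300e+00] w 0.0305
16.3 T [-0.201  0.442 -0.074] sd [0.013 0.027 0.031] F [-3.1  0.   4.1] eff [  0.784 -43.102 -12.865   0.408  -0.624  -0.059] rot [-9.0400e+01 -9.0000e-02 -1.3503e+02  5.7527e+02 -1.6237e+02  8.8830e+01
  1.8510e+01] w 0.0302
```

```bash
python3 -m crank '[0,0,-4,0,0,-0.05,28, 0,0,-8,0,0,-0.1,28]'>/dev/null; python3 st.py; python3 av.py
```

```text
16.55 j [-26.5  26.5] T [-0.102  0.39   0.546] F [-4.1 -0.6  4.8] p [ 575.2 -162.3   88.7] rot [-9.04e+01 -1.00e-01 -1.43e+02] w 0.0304
16.95 T [-0.24   0.468 -0.226] sd [0.046 0.029 0.027] F [-3.4 -0.6  4.3] eff [  0.972 -42.91  -12.91    0.347  -0.671  -0.187] rot [-9.0410e+01 -9.0000e-02 -1.4306e+02  5.7524e+02 -1.6234e+02  8.8750e+01
  2.6460e+01] w 0.0307
```

While moving the torque is +0.55, but on hold it falls to -0.2, which looks like friction hysteresis. I turn slowly and read while moving.

```bash
python3 -m crank '[0,0,-0.5,0,0,0,28, 0,0,-1,0,0,0,28]'>/dev/null; python3 st.py;python3 -m crank '[0,0,-0.5,0,0,0,28, 0,0,-1,0,0,0,28]'>/dev/null; python3 st.py; python3 -m crank '[0,0,-0.5,0,0,0,28, 0,0,-1,0,0,0,28, 0,0,-1.5,0,0,0,28]'>/dev/null; python3 st.py; python3 av.py
```

```text
17.2 j [-26.5  27.4] T [-0.166  0.399  0.363] F [-3.6 -0.4  3.8] p [ 575.2 -162.4   88.8] rot [-9.04e+01 -1.00e-01 -1.44e+02] w 0.0304
17.45 j [-26.5  28.4] T [-0.149  0.478  0.308] F [-3.7  0.2  4.9] p [ 575.2 -162.3   88.7] rot [-9.04e+01 -1.00e-01 -1.45e+02] w 0.0305
17.825 j [-26.5  29.9] T [-0.182  0.48   0.463] F [-3.3 -0.1  4.3] p [ 575.2 -162.3   88.7] rot [-9.040e+01 -1.000e-01 -1.465e+02] w 0.0306
18.225 T [-0.13   0.45   0.343] sd [0.026 0.024 0.031] F [-3.3 -0.2  4.2] eff [  0.15  -43.029 -12.922   0.607  -0.691   0.347] rot [-9.0410e+01 -1.1000e-01 -1.4651e+02  5.7518e+02 -1.6230e+02  8.8730e+01
  2.9900e+01] w 0.0305
```

```bash
python3 -m crank '[0,0,-0.5,0,0,0,28, 0,0,-1,0,0,0,28, 0,0,-1.5,0,0,0,28, 0,0,-2,0,0,0,28, 0,0,-2.5,0,0,0,28]'>/dev/null; python3 st.py;python3 -m crank '[0,0,-0.5,0,0,0,28, 0,0,-1,0,0,0,28, 0,0,-1.4,0,0,0,28, 0,0,-1.7,0,0,0,28, 0,0,-2,0,0,0,28]'>/dev/null; python3 st.py; python3 av.py
```

```text
18.85 j [-26.5  32.4] T [-0.124  0.48   0.441] F [-2.5  0.1  4.1] p [ 575.2 -162.3   88.7] rot [-9.04e+01 -1.00e-01 -1.49e+02] w 0.0305
19.475 j [-26.5  34.4] T [-0.073  0.516  0.354] F [-2.2  1.3  4.1] p [ 575.2 -162.3   88.7] rot [-9.040e+01 -1.000e-01 -1.511e+02] w 0.0306
19.875 T [-0.156  0.471  0.273] sd [0.027 0.04  0.022] F [-3.1  0.1  4.3] eff [  0.166 -43.238 -13.008   0.545  -0.7     0.262] rot [-9.0420e+01 -1.1000e-01 -1.5106e+02  5.7515e+02 -1.6225e+02  8.8690e+01
  3.4400e+01] w 0.0305
```

```bash
python3 - <<'E'
from h import *
from bench import eyes
c0=pickle.load(open('pics/side0.pkl','rb')); c=eyes.capture('side'); pickle.dump(c,open('pics/side8.pkl','wb'))
f=lambda c:cv2.resize(c['color'][205:255,270:330,::-1],(400,333),interpolation=cv2.INTER_CUBIC)
cv2.imwrite('pics/cmp8.png',cv2.convertScaleAbs(np.hstack([f(c0),f(c)]),alpha=1.6))
c=eyes.capture('wrist'); cv2.imwrite('pics/wrist8.png',cv2.resize(c['color'][150:380,220:430,::-1],None,fx=2.5,fy=2.5,interpolation=cv2.INTER_CUBIC))
E
```

```text
(no output)
```

View pics/cmp8.png

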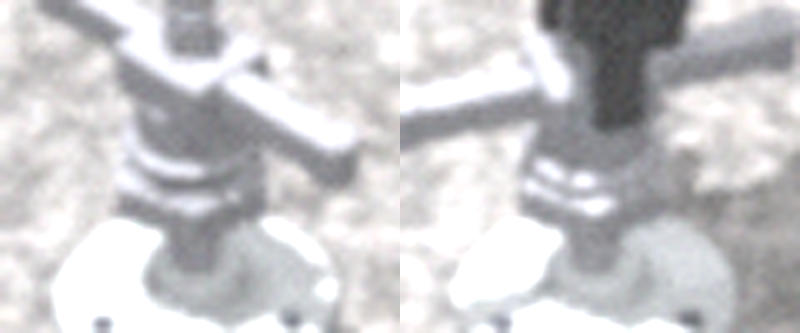

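View pics/wrist8.png

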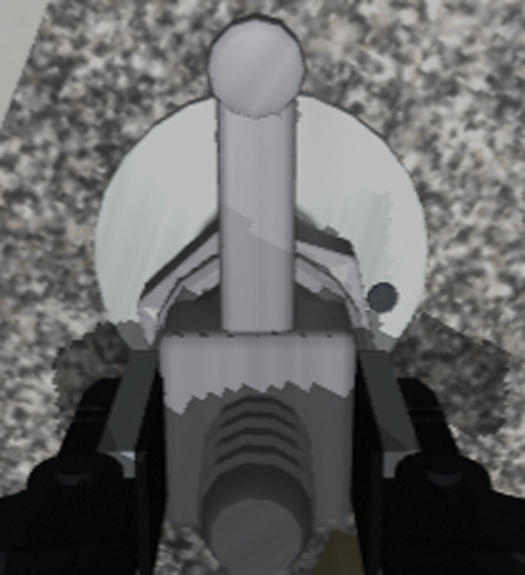

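```bash
python3 - <<'E'
from h import *
from bench import eyes,monitor
from scipy.spatial.transform import Rotation as Ro
c=eyes.capture('wrist'); o=monitor.get_obs(); pickle.dump(c,open('pics/wrist8.pkl','wb'))
Rt=lambda e:Ro.from_euler('xyz',e,degrees=True).as_matrix()
Rw=Rt(o['ee_rot']); p=np.array(o['position'])
# tool->cam
A=np.array(c['R'])@Rw; b=np.array(c['R'])@p+np.array(c['t'])
def cam(e,pos):
    R=A@Rt(e).T; return dict(R=R,t=b-R@np.array(pos),fx=c['fx'],fy=c['fy'],cx=c['cx'],cy=c['cy'])
ims={'4':(cv2.imread('pics/wrist4.png'),cam([-90.1,.1,-34.7],[.5764,-.1624,.0903])),
 '5':(cv2.imread('pics/wrist5.png'),cam([-90.2,.1,-94.5],[.5756,-.1628,.0895])),
 '7':(cv2.imread('pics/wrist7.png'),cam([-90.4,-.1,-125.06],[.57536,-.16243,.08892])),
 '8':(c['color'][:,:,::-1].copy(),c)}
pickle.dump(ims,open('pics/ims.pkl','wb'))
out=[]
for k,(im,cc) in ims.items():
    cr=cv2.resize(im[220:300,250:400],None,fx=2.66,fy=2.66,interpolation=cv2.INTER_CUBIC); out.append(cr)
g=np.vstack([np.hstack(out[:2]),np.hstack(out[2:])]); cv2.imwrite('pics/hex8.png',cv2.convertScaleAbs(g,alpha=1.4)); print(g.shape)
E
```

```text
(426, 798, 3)
```

View pics/hex8.png

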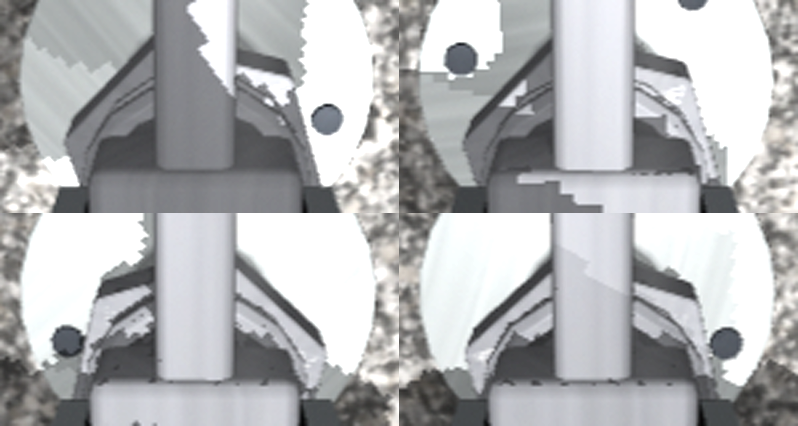

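```bash
python3 - <<'E'
from h import *
ims=pickle.load(open('pics/ims.pkl','rb'))
pts={'4':[(67,130),(292,62)],'5':[(467-399,130),(686-399,65)],'7':[(100,271-213),(322,338-213)],'8':[(471-399,343-213),(694-399,298-213)]}
holes={'4':(327,119),'5':(460-399,58),'7':(67,341-213),'8':(726-399,343-213)}
def ray(c,px,z):
    R=np.array(c['R']);t=np.array(c['t']); C=-R.T@t
    d=R.T@np.array([(px[0]-c['cx'])/c['fx'],(px[1]-c['cy'])/c['fy'],1]); return C+d*(z-C[2])/d[2]
up=lambda q:(250+q[0]/2.66,220+q[1]/2.66)
for k,v in pts.items():
    c=ims[k][1]; h=ray(c,up(holes[k]),.010)
    print(k,'hole',h.round(4))
    for q in v:
        P=ray(c,up(q),.0645); d=P[:2]-[.5755,-.1605]
        print('   corner',P.round(4),'r',np.hypot(*d).round(4),'ang mod60',(np.degrees(np.arctan2(d[1],d[0]))%60).round(2))
E
```

```text
4 hole [ 0.6013 -0.1395  0.01  ]
   corner [ 0.5539 -0.1777  0.0645] r 0.0276 ang mod60 38.58
   corner [ 0.5672 -0.1345  0.0645] r 0.0273 ang mod60 47.64
5 hole [ 0.5422 -0.1512  0.01  ]
   corner [ 0.5513 -0.1508  0.0645] r 0.0261 ang mod60 38.16
   corner [ 0.5941 -0.1411  0.0645] r 0.0269 ang mod60 46.32
7 hole [ 0.5422 -0.151   0.01  ]
   corner [ 0.5743 -0.1316  0.0645] r 0.0289 ang mod60 32.46
   corner [ 0.6011 -0.1668  0.0645] r 0.0264 ang mod60 46.28
8 hole [ 0.582  -0.1955  0.01  ]
   corner [ 0.5723 -0.136   0.0645] r 0.0247 ang mod60 37.39
   corner [ 0.6009 -0.1687  0.0645] r 0.0267 ang mod60 42.0
```

```bash
python3 - <<'E'
import numpy as np
d={'4':[(.5539,-.1777),(.5672,-.1345)],'5':[(.5513,-.1508),(.5941,-.1411)],'7':[(.5743,-.1316),(.6011,-.1668)],'8':[(.5723,-.1360),(.6009,-.1687)]}
for k,v in d.items():
    print(k,[(round(np.hypot(*(np.array(p)-[.5752,-.1621])),4),round(np.degrees(np.arctan2(p[1]+.1621,p[0]-.5752))%60,1)) for p in v])
E
```

```text
4 [(np.float64(0.0264), np.float64(36.2)), (np.float64(0.0287), np.float64(46.2))]
5 [(np.float64(0.0264), np.float64(34.7)), (np.float64(0.0283), np.float64(48.0))]
7 [(np.float64(0.0305), np.float64(31.7)), (np.float64(0.0263), np.float64(49.7))]
8 [(np.float64(0.0263), np.float64(36.3)), (np.float64(0.0265), np.float64(45.6))]
```

The hexagon corners stand at 41.2°, 41.3°, 40.7° and 41.0° (mod 60) before and after, so the height nut has not turned. The last few degrees follow, slowly.

```bash
python3 -m crank '[0,0,-0.6,0,0,0,28, 0,0,-1.2,0,0,0,28, 0,0,-1.8,0,0,0,28, 0,0,-2.4,0,0,0,28, 0,0,-3,0,0,0,28]'>/dev/null; python3 st.py;python3 av.py; python3 -m crank '[0,0,-0.6,0,0,0,28, 0,0,-1.2,0,0,0,28, 0,0,-1.8,0,0,0,28, 0,0,-2.4,0,0,0,28, 0,0,-3,0,0,0,28]'>/dev/null; python3 st.py; python3 av.py
```

```text
20.65 j [-26.5  37.4] T [-0.116  0.461  0.371] F [-2.7 -0.2  4.6] p [ 575.1 -162.2   88.6] rot [-9.040e+01 -1.000e-01 -1.541e+02] w 0.0307
21.05 T [-0.144  0.451  0.232] sd [0.031 0.023 0.026] F [-2.9  0.4  3.7] eff [  0.138 -43.451 -13.087   0.496  -0.696   0.222] rot [-9.0420e+01 -1.1000e-01 -1.5407e+02  5.7513e+02 -1.6223e+02  8.8660e+01
  3.7380e+01] w 0.0303
21.675 j [-26.5  40.4] T [-0.172  0.415  0.425] F [-2.1  0.8  3. ] p [ 575.1 -162.2   88.6] rot [-9.040e+01 -1.000e-01 -1.571e+02] w 0.0307
22.075 T [-0.16   0.472  0.177] sd [0.023 0.027 0.03 ] F [-3.1  0.2  3.4] eff [  0.152 -43.628 -13.161   0.493  -0.693   0.187] rot [-9.0430e+01 -1.1000e-01 -1.5709e+02  5.7512e+02 -1.6222e+02  8.8640e+01
  4.0370e+01] w 0.0307
```

About 302° in total. The moving torque is about 0.42 N m, and the travel past the maximum gap fits 0.4–0.5 N m. I release and check for spring-back.

```bash
python3 -m crank '[0,0,0,0,0,0,34, 0,0,0,0,0,0,45, 0,0,0,0,0,0,65, 0,0,0,0,0,0,85, 0,0,0,0,0,0,85]'>/dev/null; python3 st.py; python3 -m crank '[0,0,0,0,0,25,85, 0,0,0,0,0,50,85, 0,0,0,0,0,50,85]'>/dev/null; python3 st.py; python3 - <<'E'
from h import *
from bench import eyes,monitor
c=eyes.capture('wrist'); pickle.dump(c,open('pics/wrist9.pkl','wb'));fit(c); cv2.imwrite('pics/wrist9.png',c['color'][:,:,::-1])
E
```

```text
22.7 j [-26.6  40.4] T [-0.003 -0.024 -0.006] F [-0.1 -0.1  0.2] p [ 575.2 -162.2   88.7] rot [-9.040e+01 -1.000e-01 -1.571e+02] w 0.0848
23.075 j [-26.5  40.4] T [ 0.063 -0.051  0.008] F [-0.6  0.3 -0.4] p [ 576.7 -162.9  140.6] rot [-9.020e+01  1.000e-01 -1.571e+02] w 0.085
stud mean [ 0.578  -0.1603  0.1292] top95 0.1321
bar ang 23.27 len 0.1323 rectcentre [ 576.1 -160.9] bar z med 0.1029
block top z 0.1045
```

View pics/wrist9.png

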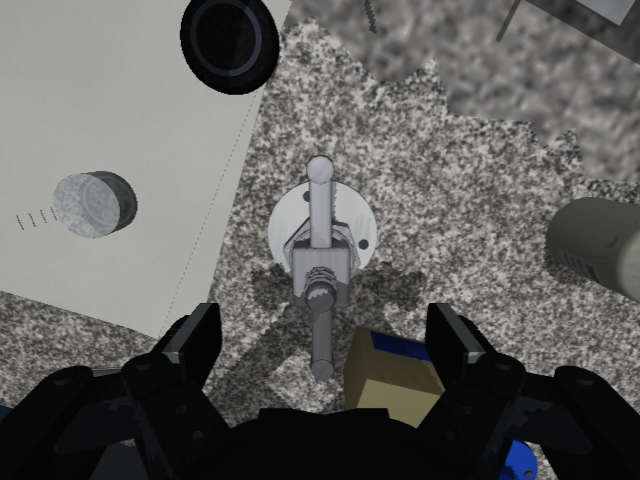

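After release the bar stands at 23.3° against the tool's 22.9°, so there was no spring-back beyond measuring error. The block is 4.3 mm lower than at first. I back off and check everything else.

```bash
python3 -m crank '[0,0,0,-20,20,40,85, 0,0,0,-60,60,80,85, 0,0,0,-100,110,80,85, 0,0,0,-130,160,80,85, 0,0,0,-130,160,80,85]'>/dev/null; python3 -m crank '[0,0,0,-30,60,0,85, 0,0,0,-50,120,0,85, 0,0,0,-50,120,0,85]'; python3 - <<'E'
from h import *
from bench import eyes
a=[]
for n in('side','top'):
    c=eyes.capture(n); print(n); fit(c); pickle.dump(c,open(f'pics/{n}9.pkl','wb'))
    c0=pickle.load(open(f'pics/{n}0.pkl','rb')); 
    d=cv2.absdiff(c0['color'],c['color'])
    cv2.imwrite(f'pics/{n}9.png',c['color'][:,:,::-1])
    u,v=(299,225) if n=='side' else (339,225)
    f=lambda c:cv2.resize(c['color'][v-30:v+30,u-35:u+35,::-1],(350,300),interpolation=cv2.INTER_CUBIC)
    a.append(np.hstack([f(c0),f(c)]))
cv2.imwrite('pics/fin.png',np.vstack(a))
E
```

```text
t: 24.12
position: [0.389, 0.123, 0.2173]
ee_rot: [-90.7, -0.4, -156.6]
contact_force: [0.8, -0.5, -0.4]
grip_width: 0.0848
side
stud mean [ 0.576  -0.1584  0.1271] top95 0.1312
bar ang 23.28 len 0.1323 rectcentre [ 576.7 -161.8] bar z med 0.0997
block top z 0.1041
top
stud mean [ 0.5767 -0.1595  0.1312] top95 0.135
bar ang 23.19 len 0.1317 rectcentre [ 577.4 -159.6] bar z med 0.1037
block top z 0.1056
```

View pics/fin.png

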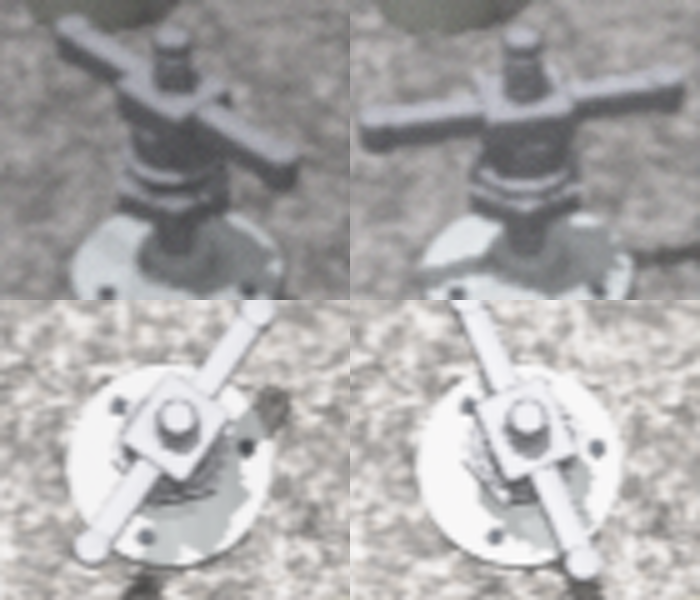

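View pics/top9.png

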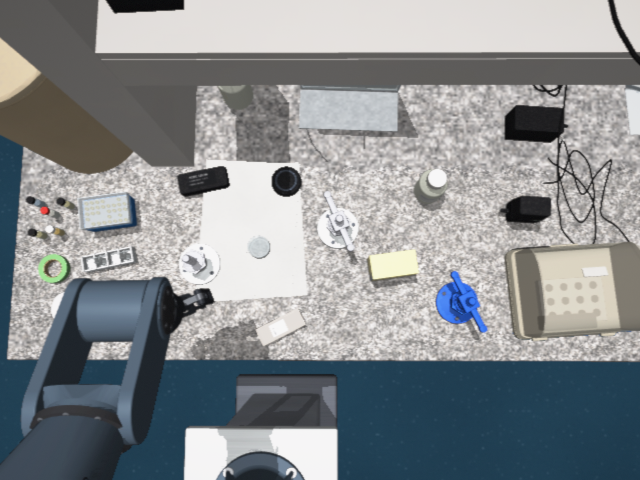

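The top view shows the bar at (339,222), unmoved since release (23.2° and 23.3° in the two views). Everything else is where it was, and the gripper is clear at (195,300).

```bash
python3 -c "
from bench import job,monitor
print(monitor.get_obs()['t'],monitor.get_obs()['contact_force'],job.hand_in())"
```

```text
the job is handed in; nothing more can be done
24.225 [ 0.60207169  0.69433544 -1.09845711] None
```

I ran the jam nut down about 302° clockwise in two grasps of its block, about 4.2 mm by the thread, onto the washer. I then tightened it slowly, let go, moved clear and handed in at t = 24.2 s.

**Torque:** The last readings while turning slowly were 0.37–0.43 N m, but a single reading gave 0.55 N m during a faster step at about 288°. Between steps the readings dropped, to between -0.23 and +0.34 N m. I put this down to friction when the arm stops, and relied on the readings in motion. The final 0.4–0.5 N m is therefore an estimate from those readings and the angle turned past contact, not a steady reading.

**Last checks:**
- **Lock:** The bar stood at 23.2–23.3° in all three cameras after release, and the tool was at 22.9°, so I saw no spring-back. The block top is 3.6–4.3 mm lower, depending on the camera.
- **Height nut:** Its corners agreed within about 1° from before turning until about 296°. For the last 6° and the release I only compared the pictures by eye, and saw no change.
- **Surroundings:** In the final top picture the other post, the blue look-alike and the bystanders are where they were. The gripper is clear of everything.

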